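Press the three repair parts onto their test contacts in order

TASK

Run the contact test on the three parts lying in the test cradles: with the fingertips held together, push down lightly near the middle of the phone battery first, then of the opened phone whose circuit board shows, and last of the complete phone lying screen up, each until its tray has clearly sunk, by about half a centimetre or more, and stays down. Push gently, never hard against the stop, lift nothing out of its tray, leave the other things on the bench where they are, and draw the arm clear at the end.

Things in the scene. Friction and masses are not known exactly. Their poses are not given: they have to be found in the camera images.
- battery: Flat phone battery, 109 x 54 mm, its flat top 5 mm above its origin. Loose, lying level in its tray; origin in the middle of its underside, 27 mm over the bench at the start, x along its length, z up. Its solid block reaches from x = -46 to +26 mm and y = -26 to +26 mm; beyond that at +x is only a thin connector strip, at -x a small pull tab. 45 g.
- open_phone: Opened phone, 146 x 72 mm, its circuit board and a black battery bay in view. Loose, lying level in its tray; origin in the middle of its underside, 27 mm over the bench at the start, x along its length, z up. Its pushing surface is flat, 8 mm above the origin. About 170 g.
- whole_phone: Complete phone, 146 x 72 mm, plain dark screen upwards. Loose, lying level in its tray; origin in the middle of its underside, 27 mm over the bench at the start, x along its length, z up. Its pushing surface is flat, 8 mm above the origin. About 170 g.
- battery_mid (a point): Point on top of the battery where it is to be pushed: the middle of its solid block (x = -10, y = 0, z = 5 mm in the battery's frame); anywhere within about 3 cm of it will do.
- open_phone_mid (a point): Middle of the opened phone's top face, where it is to be pushed (8 mm above its origin); anywhere within about 3 cm of it will do.
- whole_phone_mid (a point): Middle of the complete phone's screen, where it is to be pushed (8 mm above its origin); anywhere within about 3 cm of it will do.
- battery_cradle: Fixed metal base on four short guide posts (heads 33 mm over the bench), carrying the grey tray in which the battery lies; the base plate is 160 x 82 mm (its x by y). Origin on the bench under the tray's middle, z up, x along the device's length. It may stand in any of three places side by side across the bench, nearer or farther by up to 15 cm, and be turned a little; the three cradles never stand closer than about 145 mm centre to centre.
- open_phone_cradle: Fixed metal base on four short guide posts (heads 33 mm over the bench), carrying the grey tray in which the opened phone lies; the base plate is 196 x 100 mm (its x by y). Origin on the bench under the tray's middle, z up, x along the device's length. It may stand in any of three places side by side across the bench, nearer or farther by up to 15 cm, and be turned a little; the three cradles never stand closer than about 145 mm centre to centre.
- whole_phone_cradle: Fixed metal base on four short guide posts (heads 33 mm over the bench), carrying the grey tray in which the complete phone lies; the base plate is 196 x 100 mm (its x by y). Origin on the bench under the tray's middle, z up, x along the device's length. It may stand in any of three places side by side across the bench, nearer or farther by up to 15 cm, and be turned a little; the three cradles never stand closer than about 145 mm centre to centre.
- battery_tray (a joint): How far the tray under the battery has been pushed down, in m: 0 = up (tray floor 27 mm over the bench), 0.014 = hard stop. It makes contact from 0.004 on; about 5 N moves it, rising to about 9 N near the stop (the resistance is friction with a weak spring), and it stays where it is left. It cannot tilt. Its rim stands 3 mm above its floor.
- open_phone_tray (a joint): How far the tray under the opened phone has been pushed down, in m: 0 = up (tray floor 27 mm over the bench), 0.014 = hard stop. It makes contact from 0.004 on; about 5 N moves it, rising to about 9 N near the stop (the resistance is friction with a weak spring), and it stays where it is left. It cannot tilt. Its rim stands 3 mm above its floor.
- whole_phone_tray (a joint): How far the tray under the complete phone has been pushed down, in m: 0 = up (tray floor 27 mm over the bench), 0.014 = hard stop. It makes contact from 0.004 on; about 5 N moves it, rising to about 9 N near the stop (the resistance is friction with a weak spring), and it stays where it is left. It cannot tilt. Its rim stands 3 mm above its floor.
- tape_roll: Bystander: loose roll of narrow tape lying flat, 54 mm across, 13 mm high, beyond the cradles. Origin in the middle of its underside.
- sink: Bystander: loose finned metal heat sink, 50 x 50 x 22 mm, beyond the cradles. Origin in the middle of its underside.
- stick: Bystander: loose memory stick, 16 x 72 x 9 mm, to the left of the cradles. Origin in the middle of its underside.
Not all that is in view belongs to the job. Leave any blue look-alike of the whole_phone alone. Leave any orange look-alike of the open_phone alone.

How it is judged:
By the outcome, as a careful person would: the job done as asked, in the order asked, and still so for the second after the job is handed in, with the robot touching nothing.
It also fails if it takes over 45 s, if anything falls off the work surface, if the arm or the gripper's body presses on something with over 40 N, if the wrist force passes 120 N, or if a joint passes its speed limit or range.

ROBOT

A 6-joint arm with a two-finger parallel gripper is mounted at the origin on a cart in front of the work surface, level with it; the furniture and walls round the work are solid. World frame = base frame: x ahead of the robot, y to its left, z up, the work surface at z = 0. Lengths are in m, angles in rad, forces in N, time in s.
With the tool pointing down it reaches from about 0.35 to 0.775 m from the base axis. Payload 5.5 kg.
Tool frame: the origin (TCP) lies midway between the tips of the shut fingers; the grasp point (between the pads) lies 19 mm behind it (env.hold_point_z is the distance from the TCP to the grasp point, in m); x points along the fingers, y is the direction in which the jaws open and shut, and the axes are right-handed (so a half turn about x gives the same grasp; the last joint's range is limited). The gripper opens to 85 mm and grips with 20 to 120 N. Pads are 22 mm wide; open, the fingers measure 114 mm over their backs; the gripper's body (76 mm by 85 mm) begins 54 mm behind the grasp point. The pads swing forward as they close: fully open they stand 13 mm farther back than shut.
Start: joints at [-0.14, 0.313, 0.046, 1.304, 0, 1.431], TCP at [0.575, -0, 0.231] pointing down, gripper open.
Joint ranges: [-2.76, 2.76], [-0.86, 1.69], [-1.03, 1.26], [-2.2, 2.34], [-1.47, 1.5], [-3.14, 3.14]. Speed limits (rad/s): [2.57, 2.57, 3.14, 3.14, 3.14, 3.14].

INTERFACE

Orientations are given as a unit quaternion [w, x, y, z].
In Python, from workcell import env, eyes, job gives the robot as it stands.
- The arm moves only by the tool drive_tool, never from a script. Its argument "increments" is text: rows parted by semicolons, each of 7 numbers parted by spaces: the turn, a rotation vector about the tool's x, y, z in rad, then the shift along the tool's x, y, z in m, then the opening, from 0 (shut) to 1 (fully open). A call has 1 to 12 rows; each row is the pose to reach, as a shift and turn from the pose commanded when the call began, along the tool's axes at that moment; what a row does not reach only later rows make up. A row lasts 1/8 s, in which the tool goes at most 62.5 mm and 10.7 degrees, less where a joint would pass 70% of its speed; a pose out of reach is approached as far as the arm can. A call with a gripper value outside its range is refused whole. The fingers move at their own pace and stop on an object; "newtons" is the grip in N (left out, the last holds). Time passes only in rows, so rows that repeat a pose let the fingers close. It gives the time, the measured TCP pose, the force and the opening at its end, in the units of the state.
- env.get_state(): the state, without advancing time (a new reading comes with each control period).
- eyes.read_camera(name): name is "scene" or "side" or "wrist"; returns the picture (400x640x3 uint8, red, green, blue); there is no depth.
- eyes.camera_info(name): a dict with "camera_matrix" (3x3 intrinsics, pixels), "origin" and "attitude" of the camera in the world. Camera axes: x right, y up, looking along -z (the intrinsics and any distortion apply to the point x, -y, -z); pixel columns grow to the right and rows downward; lengths in m; the calibration is good to about 2 mm. The wrist camera is an equidistant fisheye: a pixel r from the principal point sees the ray r / f radians off the axis. A picture is of the moment at which its call begins: read the wrist's pose just before it. camera_info takes no time and is no camera call; for the wrist camera it gives the pose at the moment of the call.
- job.hand_in(): hands the job in, once; it reports no verdict.
The state is a dict: "clock": time; "joint_pos": joint angles; "qvel": joint speeds; "tau": joint torques, N m; "tcp_pos": TCP position; "orientation": TCP orientation; "wrist_force": force on the tool from outside, world axes, zero at the start; "ft_torque": the same for the moment, N m; "finger_gap": finger opening in m.
Only numpy, scipy, OpenCV 4.12 (cv2) and the standard library are available. Lean on these libraries where they do the work, as an engineer would, in place of code of your own. Each camera call takes 0.05 s, during which the arm holds its last target. There are 200 camera calls.

## Working session

There is one attempt and no reset: what is moved stays moved. The work goes in short steps, Python scripts to look and compute and a tool call to move; the robot and the scene stay as the last step left them, time stands still between calls to the robot, and variables do not carry over. Pictures are saved under pics/ and viewed, about 8 in all and at most 12, crops included, and the job is handed in when it is done.

Besides the shell and the picture viewer there is one more tool, called after "Call:" as name(argument=value, ...) on one line, values as JSON. drive_tool: Moves the arm, as the interface text tells. Its arguments: {"type":"object","properties":{"increments":{"type":"string"},"newtons":{"type":"number"}},"required":["increments"]}

```bash
mkdir -p pics; python3 - <<'E'
from workcell import env, eyes, job
import cv2
for n in ("scene","side"):
    cv2.imwrite(f"pics/{n}0.png", cv2.resize(eyes.read_camera(n)[:,:,::-1],None,fx=1.25,fy=1.25))
    i=eyes.camera_info(n); print(n,i)
s=env.get_state(); print(s['clock'],s['tcp_pos'],s['orientation'],s['wrist_force'],s['finger_gap'])
E
```

```text
scene {'camera_matrix': array([[372.21806951,   0.        , 321.33325682],
       [  0.        , 372.21806951, 198.24488605],
       [  0.        ,   0.        ,   1.        ]]), 'origin': array([-0.011327  ,  0.68681829,  0.81678546]), 'attitude': array([-0.45712423, -0.18349587,  0.32533387,  0.80717072])}
side {'camera_matrix': array([[445.64532909,   0.        , 318.54998235],
       [  0.        , 445.64532909, 200.09195578],
       [  0.        ,   0.        ,   1.        ]]), 'origin': array([ 0.22088762, -0.49334715,  0.78306985]), 'attitude': array([ 0.88319921,  0.41478253, -0.09130791, -0.1989409 ])}
0.1 [5.74553996e-01 7.81118776e-05 2.30512094e-01] [ 0.49954412  0.49966283  0.50046319 -0.50032921] [-0.11293172  0.00732126  0.30265782] 0.0854101867565501
```

View pics/scene0.png

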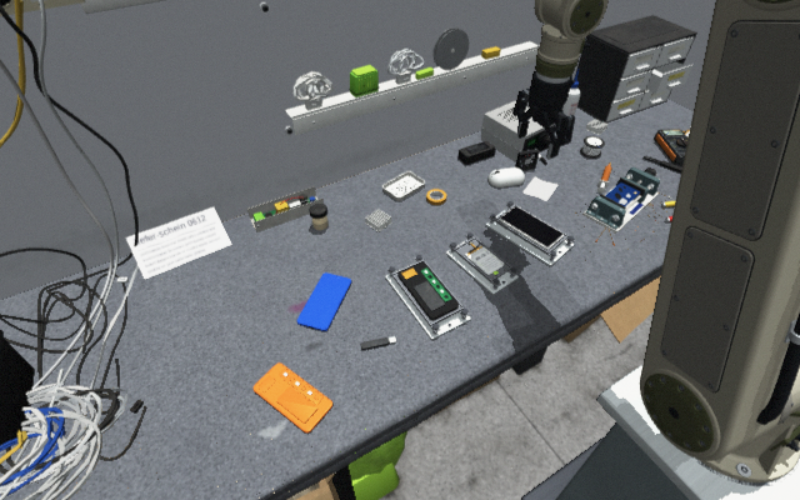

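View pics/side0.png

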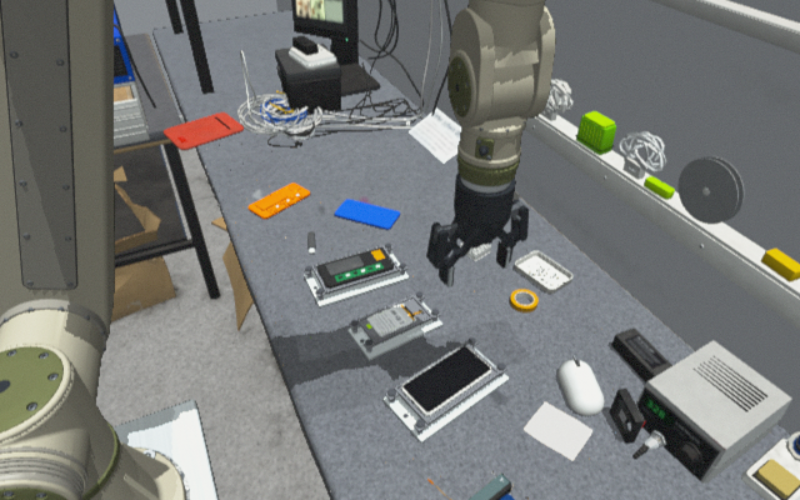

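The scene view shows three cradles side by side: open phone (428,290), battery (482,262) and whole phone (532,232). The side view shows the same three at (357,268), (395,322) and (447,380). The look-alikes are the blue phone at (325,302) and the orange one at (293,397) in the scene view. Both lie on the bare bench, so they aren't the ones meant. I'll measure and confirm with a crop.

```bash
cat > h.py <<'E'
import numpy as np, cv2
from scipy.spatial.transform import Rotation as R
from workcell import env, eyes, job
def ray(n,px):
    i=eyes.camera_info(n);K=i['camera_matrix'];q=i['attitude']
    v=np.linalg.inv(K)@[px[0],px[1],1]; v=v*[1,-1,-1]
    return np.array(i['origin']),R.from_quat(np.roll(q,-1)).apply(v)
def onplane(n,px,z):
    o,d=ray(n,px); return o+d*(z-o[2])/d[2]
def proj(n,p):
    i=eyes.camera_info(n);v=R.from_quat(np.roll(i['attitude'],-1)).inv().apply(np.array(p)-i['origin'])*[1,-1,-1]
    u=i['camera_matrix']@v; return u[:2]/u[2]
E
cat > m.py <<'E'
from h import *
C={"scene":dict(open=(342,232),batt=(386,210),whole=(426,186)),"side":dict(open=(286,214),batt=(316,258),whole=(358,304))}
Z=dict(open=.035,batt=.032,whole=.035)
for n in C:
    im=eyes.read_camera(n)[:,:,::-1]; c=C[n]
    crop=im.copy()
    for k in c:
        g=im.astype(int); m=np.zeros(im.shape[:2],np.uint8)
        gray=cv2.cvtColor(im,cv2.COLOR_BGR2GRAY)
        win=np.zeros_like(m); cv2.circle(win,c[k],48,255,-1)
        if k=="whole": m=(gray<35).astype(np.uint8)*255
        elif k=="batt": m=((gray>100)).astype(np.uint8)*255
        else: m=((gray<60)|(g.max(2)-g.min(2)>50)).astype(np.uint8)*255
        m=cv2.morphologyEx(m&win,cv2.MORPH_CLOSE,np.ones((3,3))); m=cv2.morphologyEx(m,cv2.MORPH_OPEN,np.ones((3,3)))
        cs,_=cv2.findContours(m,cv2.RETR_EXTERNAL,cv2.CHAIN_APPROX_NONE)
        b=max(cs,key=lambda q:cv2.contourArea(q)-20*abs(cv2.pointPolygonTest(q,c[k],True))*(cv2.pointPolygonTest(q,c[k],True)<0))
        P=np.array([onplane(n,p,Z[k])[:2] for p in b[:,0]],np.float32)
        (cx,cy),wh,a=cv2.minAreaRect(P)
        e=onplane(n,c[k],Z[k])
        print(n,k,"mask ctr",np.round((cx,cy),3),"size",np.round(wh,3),"ang",round(a,1),"eye",e.round(3))
        cv2.drawContours(crop,[b],-1,(255,0,255),1)
    p=np.array(list(c.values())); x0,y0=p.min(0)-55; x1,y1=p.max(0)+55
    a=np.hstack([im[y0:y1,x0:x1],crop[y0:y1,x0:x1]])
    s=800/a.shape[1]; C[n]=cv2.resize(a,None,fx=s,fy=s,interpolation=cv2.INTER_CUBIC); print(n,"crop",x0,y0,s)
    cv2.imwrite(f"pics/{n}_c.png",C[n])
E
python3 m.py; python3 -c "
import cv2,numpy as np
a=cv2.imread('pics/scene_c.png');b=cv2.imread('pics/side_c.png');v=np.vstack([a,b]);print(v.shape)
s=min(1,600/v.shape[0]);cv2.imwrite('pics/both.png',cv2.resize(v,None,fx=s,fy=s))"
```

```text
scene open mask ctr [0.501 0.317] size [0.072 0.152] ang 89.6 eye [0.496 0.316 0.035]
scene batt mask ctr [0.519 0.153] size [0.292 0.34 ] ang 82.3 eye [0.501 0.164 0.032]
scene whole mask ctr [ 0.536 -0.011] size [0.136 0.059] ang 13.0 eye [0.514 0.003 0.035]
scene crop 287 131 2.0618556701030926
side open mask ctr [0.501 0.31 ] size [0.071 0.144] ang 89.8 eye [0.505 0.307 0.035]
side batt mask ctr [0.525 0.182] size [0.232 0.222] ang 77.9 eye [0.511 0.141 0.032]
side whole mask ctr [ 0.535 -0.009] size [0.134 0.059] ang 12.7 eye [ 0.533 -0.015  0.035]
side crop 231 159 2.197802197802198
(762, 800, 3)
```

View pics/both.png

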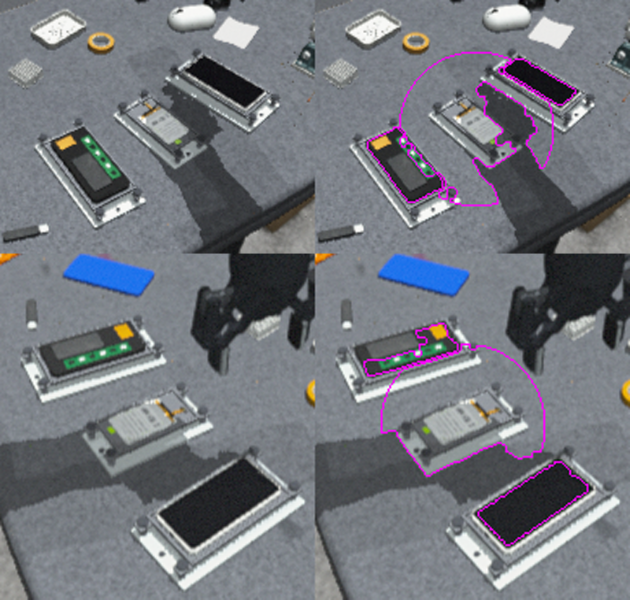

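The crop confirms the three targets. The open phone's board shows at upper-crop (85,165), the battery with its orange connector is at (157,122), and the dark-screen phone is at (225,78). The battery mask leaked into its surroundings, so I'll tighten it to a smaller window.

```bash
python3 - <<'E'
from h import *
for n,c in (("scene",(384,206)),("side",(314,258))):
    im=eyes.read_camera(n)[:,:,::-1]; g=cv2.cvtColor(im,cv2.COLOR_BGR2GRAY)
    print(n,onplane(n,c,.032).round(3), "gray",g[c[1]-1:c[1]+2,c[0]-1:c[0]+2].ravel())
    for t in (120,135,150,165):
        m=(g>t).astype(np.uint8); k,l,s,ce=cv2.connectedComponentsWithStats(m,connectivity=4)
        w=l[c[1]-12:c[1]+13,c[0]-12:c[0]+13]; ids=np.bincount(w.ravel(),minlength=k); ids[0]=0; j=ids.argmax()
        ys,xs=np.where(l==j); P=np.array([onplane(n,p,.032)[:2] for p in zip(xs,ys)],np.float32)
        print(t,s[j][4],ce[j].round(1),cv2.minAreaRect(P))
E
```

```text
scene [0.516 0.159 0.032] gray [153 172 152 118 162 179 156 180 188]Traceback (most recent call last):
  File "<stdin>", line 8, in <module>
  File "h.py", line 9, in onplane
    o,d=ray(n,px); return o+d*(z-o[2])/d[2]
        ~~~^^^^^^
  File "h.py", line 5, in ray
    i=eyes.camera_info(n);K=i['camera_matrix'];q=i['attitude']
ValueError: time passes only in moves, steps and waits
```

```bash
sed -i 's/^def ray/from functools import cache\ninfo=cache(eyes.camera_info)\ndef ray/; s/i=eyes.camera_info(n)/i=info(n)/' h.py
python3 - <<'E'
from h import *
for n,c in (("scene",(384,206)),("side",(314,258))):
    im=eyes.read_camera(n)[:,:,::-1]; g=cv2.cvtColor(im,cv2.COLOR_BGR2GRAY)
    print(n,onplane(n,c,.032).round(3))
    for t in (120,135,150,165):
        m=(g>t).astype(np.uint8); k,l,s,ce=cv2.connectedComponentsWithStats(m,connectivity=4)
        w=l[c[1]-12:c[1]+13,c[0]-12:c[0]+13]; ids=np.bincount(w.ravel(),minlength=k); ids[0]=0; j=ids.argmax()
        ys,xs=np.where(l==j)
        if len(xs)>5000: continue
        P=np.array([onplane(n,p,.032)[:2] for p in zip(xs,ys)],np.float32)
        print(t,s[j][4],ce[j].round(1),cv2.minAreaRect(P))
E
```

```text
scene [0.516 0.159 0.032]
135 421 [385.4 206.8] ((0.5146942734718323, 0.15768963098526), (0.10635943710803986, 0.05918644368648529), 6.887259006500244)
150 368 [385.8 206.9] ((0.518763542175293, 0.15601912140846252), (0.09988697618246078, 0.05253506079316139), 8.876018524169922)
165 285 [387.6 208.2] ((0.5094643831253052, 0.1549193263053894), (0.07955413311719894, 0.052663739770650864), 6.93425989151001)
side [0.507 0.143 0.032]
135 741 [315.6 253.1] ((0.5174117684364319, 0.15986940264701843), (0.11270633339881897, 0.07300809770822525), 0.7643179893493652)
150 582 [314.4 253.9] ((0.5196004509925842, 0.1568727195262909), (0.09886178374290466, 0.06004859879612923), 5.34766960144043)
165 431 [311.7 255.2] ((0.5095202326774597, 0.15463238954544067), (0.07784731686115265, 0.055684275925159454), 6.883904933929443)
```

Both views agree on all three within a few mm: battery block (0.510, 0.155), open phone (0.501, 0.313) and whole phone (0.536, -0.010). Moving above the battery and shutting the fingers.

Call:
drive_tool(increments="0 0 0 0.05 -0.02 -0.05 0; 0 0 0 0.09 -0.04 -0.1 0; 0 0 0 0.14 -0.065 -0.15 0; 0 0 0 0.16 -0.065 -0.155 0; 0 0 0 0.16 -0.065 -0.155 0; 0 0 0 0.16 -0.065 -0.155 0; 0 0 0 0.16 -0.065 -0.155 0; 0 0 0 0.16 -0.065 -0.155 0", newtons=20)

```text
clock: 1.35
tcp_pos: [0.5115, 0.1543, 0.0726]
orientation: [0.5, 0.501, 0.499, -0.5]
wrist_force: [0.4, -0.2, -0.4]
finger_gap: -0.0
```

```bash
python3 - <<'E'
from h import *
s=env.get_state(); print(s['clock'],s['tcp_pos'],s['orientation'],s['wrist_force'],s['finger_gap'])
a=cv2.resize(eyes.read_camera("scene")[130:290,270:490,::-1],(400,291),interpolation=2); b=cv2.resize(eyes.read_camera("side")[160:360,220:440,::-1],(400,364),interpolation=2)[:291]
cv2.imwrite('pics/p1.png',np.hstack([a,b]))
E
```

```text
1.35 [0.51149722 0.15431998 0.07258062] [ 0.5002313   0.50106691  0.49905725 -0.49964233] [ 0.38966384 -0.15751943 -0.36496343] -4.7012001800935055e-05
```

View pics/p1.png

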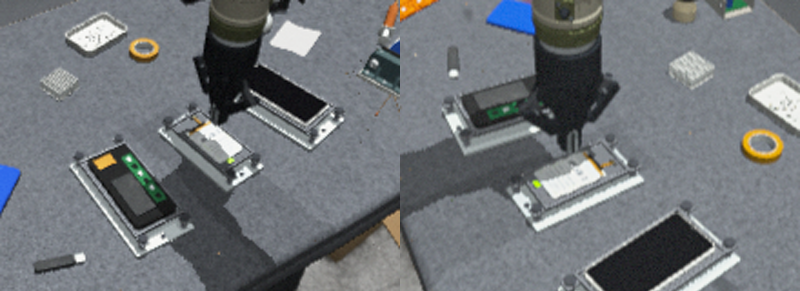

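The shut fingertips hang over the battery block, at left-panel (220,105). Lowering gently.

Call:
drive_tool(increments="0 0 0 0.02 0 0 0; 0 0 0 0.032 0 0 0; 0 0 0 0.036 0 0 0; 0 0 0 0.038 0 0 0; 0 0 0 0.04 0 0 0; 0 0 0 0.042 0 0 0; 0 0 0 0.043 0 0 0; 0 0 0 0.043 0 0 0")

```text
clock: 2.45
tcp_pos: [0.5105, 0.1551, 0.029]
orientation: [0.5, 0.5, 0.5, -0.5]
wrist_force: [-1.1, 0.1, 5.0]
finger_gap: 0.0002
```

Call:
drive_tool(increments="0 0 0 0.001 0 0 0; 0 0 0 0.002 0 0 0; 0 0 0 0.003 0 0 0; 0 0 0 0.004 0 0 0; 0 0 0 0.005 0 0 0; 0 0 0 0.0055 0 0 0; 0 0 0 0.0055 0 0 0")

```text
clock: 3.32
tcp_pos: [0.5105, 0.1551, 0.0236]
orientation: [0.5, 0.5, 0.5, -0.5]
wrist_force: [-1.0, 0.6, 5.3]
finger_gap: 0.0
```

Sunk about 8 mm at 5 N. Lifting and going to the open phone.

Call:
drive_tool(increments="0 0 0 -0.005 0 0 0; 0 0 0 -0.03 0 0 0; 0 0 0 -0.06 0 0 0; 0 0 0 -0.06 -0.003 -0.05 0; 0 0 0 -0.06 -0.006 -0.105 0; 0 0 0 -0.06 -0.0095 -0.158 0; 0 0 0 -0.06 -0.0095 -0.158 0; 0 0 0 -0.04 -0.0095 -0.158 0; 0 0 0 -0.022 -0.0095 -0.158 0; 0 0 0 -0.02 -0.0095 -0.158 0")

```text
clock: 4.58
tcp_pos: [0.4994, 0.3116, 0.0414]
orientation: [-0.499, -0.499, -0.5, 0.501]
wrist_force: [-1.3, 0.4, 0.4]
finger_gap: -0.0002
```

```bash
cat > look.py <<'E'
from h import *; import sys
a=cv2.resize(eyes.read_camera("scene")[130:290,270:490,::-1],(400,291),interpolation=2); b=cv2.resize(eyes.read_camera("side")[160:360,220:440,::-1],(400,364),interpolation=2)
v=np.zeros((364,800,3),np.uint8); v[:291,:400]=a; v[:,400:]=b
cv2.imwrite(sys.argv[1],v)
E
python3 look.py pics/p2.png
```

```text
(no output)
```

View pics/p2.png

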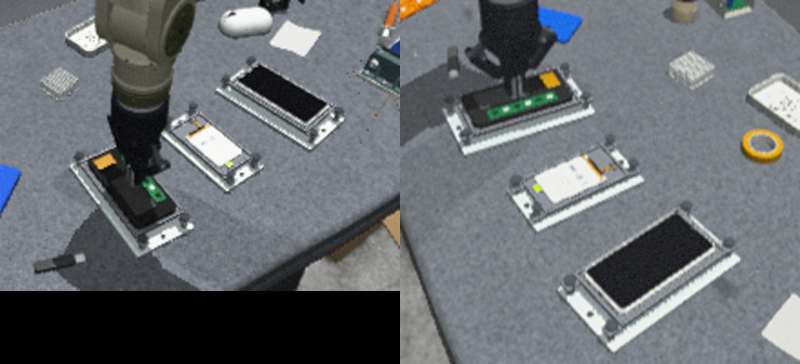

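The fingers are over the middle of the open phone (right panel (520,95)), and the battery lies in its tray. Pushing the open phone.

Call:
drive_tool(increments="0 0 0 0.003 0 0 0; 0 0 0 0.006 0 0 0; 0 0 0 0.008 0 0 0; 0 0 0 0.01 0 0 0; 0 0 0 0.012 0 0 0; 0 0 0 0.013 0 0 0; 0 0 0 0.014 0 0 0; 0 0 0 0.015 0 0 0; 0 0 0 0.016 0 0 0; 0 0 0 0.017 0 0 0; 0 0 0 0.017 0 0 0")

```text
clock: 6.05
tcp_pos: [0.5007, 0.313, 0.0267]
orientation: [0.5, 0.5, 0.5, -0.5]
wrist_force: [-1.8, -0.8, 6.4]
finger_gap: 0.0001
```

Call:
drive_tool(increments="0 0 0 -0.005 0 0 0; 0 0 0 -0.03 0 0 0; 0 0 0 -0.065 0 0 0; 0 0 0 -0.065 0.006 0.055 0; 0 0 0 -0.065 0.012 0.11 0; 0 0 0 -0.065 0.018 0.165 0; 0 0 0 -0.065 0.024 0.22 0; 0 0 0 -0.065 0.03 0.275 0; 0 0 0 -0.065 0.035 0.323 0; 0 0 0 -0.065 0.035 0.323 0; 0 0 0 -0.035 0.035 0.323 0; 0 0 0 -0.017 0.035 0.323 0")

```text
clock: 7.55
tcp_pos: [0.5349, -0.0091, 0.0419]
orientation: [0.5, 0.5, 0.501, -0.5]
wrist_force: [-0.0, 0.1, -0.0]
finger_gap: 0.0
```

Call:
drive_tool(increments="0 0 0 0 0 0 0; 0 0 0 0 0 0 0")

```text
clock: 7.8
tcp_pos: [0.5359, -0.0093, 0.0435]
orientation: [0.5, 0.5, 0.5, -0.5]
wrist_force: [0.3, 0.4, 0.2]
finger_gap: -0.0001
```

```bash
python3 look.py pics/p3.png
```

```text
(no output)
```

View pics/p3.png

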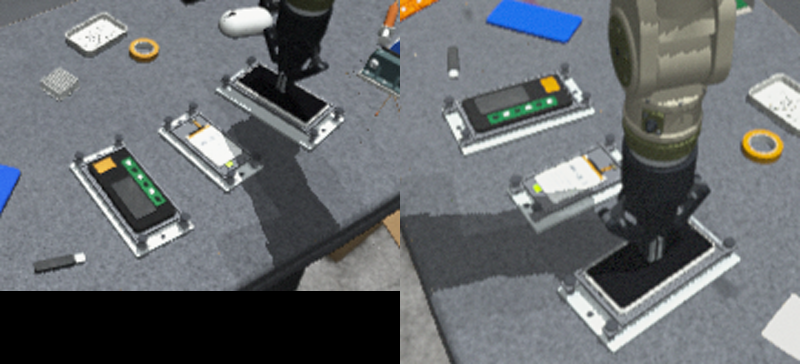

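The fingers are over the middle of the screen (right panel (655,255)), and the two parts already pushed are still in their trays. Pushing the last one.

Call:
drive_tool(increments="0 0 0 0.003 0 0 0; 0 0 0 0.006 0 0 0; 0 0 0 0.008 0 0 0; 0 0 0 0.01 0 0 0; 0 0 0 0.012 0 0 0; 0 0 0 0.013 0 0 0; 0 0 0 0.014 0 0 0; 0 0 0 0.015 0 0 0; 0 0 0 0.016 0 0 0; 0 0 0 0.017 0 0 0; 0 0 0 0.017 0 0 0")

```text
clock: 9.28
tcp_pos: [0.5355, -0.01, 0.0263]
orientation: [0.5, 0.5, 0.5, -0.5]
wrist_force: [-1.8, 0.1, 6.1]
finger_gap: 0.0001
```

Call:
drive_tool(increments="0 0 0 -0.005 0 0 0; 0 0 0 -0.03 0 0 0; 0 0 0 -0.08 0 0 0; 0 0 0 -0.13 0 0 0; 0 0 0 -0.18 0 0 0; 0 0 0 -0.2 0 0 0; 0 0 0 -0.2 0 0 0; 0 0 0 -0.2 0 0 0")

```text
clock: 10.28
tcp_pos: [0.5349, -0.0099, 0.2245]
orientation: [0.499, 0.5, 0.501, -0.5]
wrist_force: [-0.1, -0.8, -0.7]
finger_gap: -0.0001
```

```bash
python3 look.py pics/p4.png
```

```text
(no output)
```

View pics/p4.png

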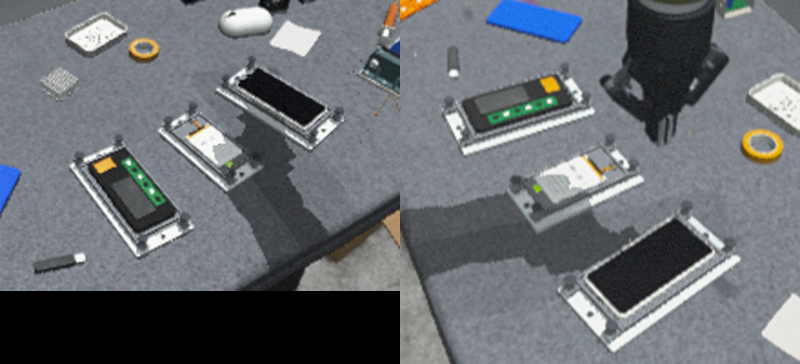

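All three parts lie in their trays, the bystanders are where they were, and the arm is clear. Checking that the trays stayed down by triangulating the screen and battery masks between the two views.

```bash
python3 - <<'E'
from h import *
def comp(n,c,f):
    g=cv2.cvtColor(eyes.read_camera(n),cv2.COLOR_RGB2GRAY); k,l,s,ce=cv2.connectedComponentsWithStats(f(g).astype(np.uint8),connectivity=4)
    w=l[c[1]-8:c[1]+9,c[0]-8:c[0]+9]; i=np.bincount(w.ravel(),minlength=k); i[0]=0; j=i.argmax()
    q=np.argwhere(l==j)[:,::-1].astype(np.float32); return np.mean(cv2.boxPoints(cv2.minAreaRect(q)),0),s[j][4]
for nm,cs,f in (("whole",((426,187),(358,304)),lambda g:g<35),("batt",((386,208),(312,257)),lambda g:g>165)):
    L=[]
    for n,c in zip(("scene","side"),cs):
        p,a=comp(n,c,f); L.append(ray(n,p)); print(nm,n,p.round(1),a)
    A=[];b=[]
    for o,d in L:
        d=d/np.linalg.norm(d);M=np.eye(3)-np.outer(d,d);A.append(M);b.append(M@o)
    print(nm,np.linalg.lstsq(np.vstack(A),np.hstack(b),rcond=None)[0].round(4))
E
python3 m.py | grep -E "whole|open"
```

```text
whole scene [424.1 182.7] 590
whole side [349.  302.3] 244
whole [ 0.5231 -0.001   0.0351]
batt scene [386.6 209. ] 344
batt side [313.9 257.4] 551
batt [0.5108 0.1531 0.0213]
scene open mask ctr [0.494 0.321] size [0.072 0.145] ang 89.9 eye [0.496 0.316 0.035]
scene whole mask ctr [ 0.531 -0.003] size [0.136 0.059] ang 12.4 eye [0.514 0.003 0.035]
side open mask ctr [0.498 0.3  ] size [0.143 0.069] ang 1.1 eye [0.505 0.307 0.035]
side whole mask ctr [ 0.532 -0.014] size [0.132 0.058] ang 12.7 eye [ 0.533 -0.015  0.035]
```

```bash
python3 -c "
from workcell import env,eyes,job
print(job.hand_in()); print(env.get_state()['clock'])"
```

```text
the job is handed in; nothing more can be done
None
the job is handed in; nothing more can be done
```

I pushed the battery, then the open phone, then the complete phone near the middle with shut fingertips. I then raised the arm to about 0.22 m and handed in at roughly 10.5 s of robot time.

**During the pushes:** by fingertip height, each tray went down about 8–8.7 mm, short of the 14 mm stop. The force readings were 5–6.4 N.

**Last checks:**
- **Picture:** all three parts lie in their trays, the tape roll, heat sink and memory stick in view had not moved, and the arm is clear.
- **Battery:** triangulated between the two views, its top is about 21 mm over the bench, against 32 mm at the start, so the tray stayed down. This method is only good to a few mm.
- **Complete phone:** its outline shifted in both views by an amount that fits about 8–9 mm of sinking. A direct triangulation disagreed, giving 35 mm (not sunk). I discounted it because the side-view mask caught only part of the screen.
- **Open phone:** its outline shifted the way a sunk tray would, but I have no direct height for it after the push.

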